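# Turn the cutting board over at the board rest

### The arm

A 6-joint arm with a two-finger parallel gripper is mounted at the origin on a cart in front of the work surface, level with it; the furniture and walls round the work are solid. World frame = base frame: x ahead of the robot, y to its left, z up, the work surface at z = 0. Lengths are in m, angles in rad, forces in N, time in s.
With the tool pointing down it reaches from about 0.275 to 0.75 m from the base axis. Payload 10.2 kg.
Tool frame: the origin (TCP) lies on the centre line of the jaws, within the pads' length; the fingertips stand 11 mm ahead of it and the grasp point (between the pads) lies 8 mm behind it; z points along the fingers, y is the line along which they close (so a half turn about z gives the same grasp; the last joint's range is limited). The gripper opens to 88 mm and grips with 3 to 60 N. Pads are 18 mm wide; open, the fingers measure 123 mm over their backs; the gripper's body (75 mm by 187 mm) begins 45 mm behind the grasp point.
Start: joints at [0.964, 0.313, 1.498, -0, 1.331, -0.223], TCP at [0.197, 0.487, 0.25] pointing down, gripper open.
Joint ranges: [-2.94, 2.94], [-0.97, 2.17], [0.19, 2.56], [-1.23, 4.37], [0.02, 3.11], [-2.88, 2.88]. Speed limits (rad/s): [2.39, 2.39, 3.01, 3.14, 3.14, 3.14].

### API

Orientations are given as a unit quaternion [w, x, y, z].
In Python, from bench import arm gives the robot as it stands. The module is installed in compiled form; this text tells all that it offers.
- The arm moves only by the tool move_arm, never from a script. Its argument "series" is one flat list of numbers, 6 for each row, row after row: the shift along the tool's x, y, z in units of 25 mm (1.0 is 25 mm), then the turn, a rotation vector about the tool's x, y, z in units of 6 degrees (1.0 is 6 degrees). A call has 1 to 5 rows; each row shifts and turns the commanded pose from where the row before left it, along the tool's axes as they then stand; what a row does not reach is not made up. A row lasts 1/8 s, in which the tool goes at most 62.5 mm and 10.7 degrees, less where a joint would pass 70% of its speed; a pose out of reach is approached as far as the arm can. A call is refused whole if a number of a shift passes 1 or a number of a turn 1, either way. A call with a gripper value outside its range is refused whole. "gripper" is the closure in counts, from 0 (fully open) to 255 (shut), set as the call begins (left out, the last holds). The fingers move at their own pace and stop on an object; "grip_force" is the grip in N (left out, the last holds). Time passes only in rows, so rows that do not move let the fingers close. It gives the time, the measured TCP pose, the force, the opening and the grip force at its end, in the units of the state.
- arm.get_obs(): the state, without advancing time (a new reading comes with each control period).
- arm.camera(name): name is "scene" or "side" or "wrist"; returns (picture, depth): 400x640x3 uint8, red, green, blue; 400x640 float32, m along the optical axis (not along the pixel's ray), 0 where there is no reading.
- arm.calibration(name): a dict with "K" (3x3 intrinsics, pixels), "world_to_cam" (4x4, takes a point from world to camera coordinates); the wrist camera has in their place "tool_from_camera" (4x4, takes a point from camera to tool coordinates, whose origin is the TCP and whose axes are the flange's). Camera axes: x right, y down, z forward; pixel columns grow to the right and rows downward; lengths in m; the calibration is good to about 2 mm. The wrist camera is an equidistant fisheye: a pixel r from the principal point sees the ray r / f radians off the axis. A picture is of the moment at which its call begins: read the wrist's pose just before it. calibration takes no time and is no camera call.
- arm.hand_in(): hands the job in; it is judged then, once.
The state is a dict: "time": time; "qpos": joint angles; "joint_vel": joint speeds; "joint_torque": joint torques, N m; "ee_pos": TCP position; "ee_rot": TCP orientation; "contact_force": force on the tool from outside, world axes, zero at the start; "moment": the same for the moment, N m; "opening": finger opening in m; "grasp_force": force on a finger pad.
Only numpy, scipy, OpenCV 4.12 (cv2) and the standard library are available. Lean on these libraries where they do the work, as an engineer would, in place of code of your own. Each camera call takes 0.05 s, during which the arm holds its last target. There are 200 camera calls.

### The job

Turn the cutting board over for the bread: push it up against the sloping steel rest until it stands handle up, leaning on the rest by itself, and let go of it there. Then take it again and lay it gently flat on the worktop in front of the rest with the plain wood side up, without letting it drop or clap down, and leave the other things where they are.

Things in the scene. Friction and masses are not known exactly. Their poses are not given: they have to be found in the camera images.
- board: two-sided wooden cutting board, loose, 0.18 to 0.35 kg, lying green side up. Blade 105 mm (its x) by 110 mm (y), 18 mm thick, with a handle on its -x edge (165 mm long in all). Origin: blade centre on the plain wood side; z points out of the green side (up at the start, origin on the worktop; turned over, z is down and the origin 18 mm above the worktop)
- handle (a point): middle of the board's handle, halfway through its thickness, at x = -87.5, z = 9 mm in the board's frame. The handle is 30 mm wide (y), 18 mm thick and sticks out 60 mm from the blade (x = -52.5 to -112.5 mm), with smooth parallel sides: held across its width in a light grip (about 25 N) it can turn between the fingers
- foot_edge (a point): middle of the board's edge away from the handle, on the plain wood side (x = +52.5, z = 0 mm in the board's frame); this edge starts facing the rest, 15 to 75 mm from it
- board_rest: steel board rest, fixed to the worktop near its left edge: a sheet 180 mm long (its y), 4 mm thick, 82 mm high, its front face sloping back 18 degrees from vertical; 50 mm deep with the flange and struts behind. Origin: middle of the face's foot line on the worktop; x points from the front into the rest (about to the robot's left), z up
- rest_top (a point): middle of the top edge of the rest's sloping face, 82 mm up and 26 mm behind the foot line. In front of the rest (its -x side) the worktop is open for about 0.3 m, then clutter up to 100 mm high, then a tall wall about 0.5 m away (mind the wrist when tilting that way); behind it there is free air
- mug: cream and green mug, 91 mm high, at the wall side of the near edge; bystander, origin under its middle
- tea_light: white tea light, 38 mm across, 17 mm high, by the wall; bystander, origin under its middle
- tumbler: clear drinking glass, 77 mm across, 99 mm high, near the wall; bystander, origin under its middle
- keys: bunch of keys lying flat, 116x72x8 mm, near edge; bystander, origin under its middle

How it is judged:
By the outcome, as a careful person would: the job done as asked, in the order asked, and still so for the second after the job is handed in, with the robot touching nothing.
It also fails if it takes over 56 s, if anything falls off the work surface, if the arm or the gripper's body presses on something with over 40 N, if the wrist force passes 120 N, or if a joint passes its speed limit or range.

## Working session

There is one attempt and no reset: what is moved stays moved. The work goes in short steps, Python scripts to look and compute and a tool call to move; the robot and the scene stay as the last step left them, time stands still between calls to the robot, and variables do not carry over. Pictures are saved under pics/ and viewed, at most 10 in all, crops included, and the job is handed in when it is done.

Besides the shell and the picture viewer there is one more tool, called after ">>>" as name(argument=value, ...) on one line, values as JSON. move_arm: Moves the arm, as the interface text tells. Its arguments: {"type":"object","properties":{"series":{"type":"array","items":{"type":"number"}},"gripper":{"type":"number"},"grip_force":{"type":"number"}},"required":["series"]}

```bash
mkdir -p pics
python3 - <<'E'
from bench import arm
import cv2,numpy as np
o=arm.get_obs();print({k:np.round(v,3).tolist() for k,v in o.items()})
ims=[]
for n in("scene","side","wrist"):
    c=arm.calibration(n);print(n,{k:np.round(v,4).tolist() for k,v in c.items()})
    p,d=arm.camera(n);np.savez(f'{n}0.npz',p=p,d=d);cv2.imwrite(f'pics/{n}0.png',p[:,:,::-1])
E
```

```text
{'time': 0.0, 'qpos': [0.964, 0.313, 1.498, -0.0, 1.331, -0.223], 'joint_vel': [0.0, -0.001, -0.0, -0.0, 0.001, -0.002], 'joint_torque': [0.0, -40.221, -25.227, 0.069, 0.035, -0.0], 'ee_pos': [0.196, 0.487, 0.249], 'ee_rot': [-0.0, 0.191, 0.982, -0.001], 'contact_force': [-0.135, -0.127, -0.136], 'moment': [0.045, -0.004, 0.0], 'grasp_force': 0.0, 'opening': 0.088}
scene {'K': [[390.7492, 0.0, 325.513], [0.0, 390.7492, 194.5673], [0.0, 0.0, 1.0]], 'world_to_cam': [[-0.1186, 0.9929, -0.0001, 0.2679], [0.6651, 0.0793, -0.7426, -0.2591], [-0.7373, -0.0881, -0.6698, 1.2511], [0.0, 0.0, 0.0, 1.0]]}
side {'K': [[465.9211, 0.0, 324.0485], [0.0, 465.9211, 204.057], [0.0, 0.0, 1.0]], 'world_to_cam': [[-0.9961, -0.0853, 0.0214, 0.5032], [-0.0583, 0.4581, -0.887, 0.2103], [0.0658, -0.8848, -0.4613, 0.9551], [0.0, 0.0, 0.0, 1.0]]}
wrist {'K': [[309.7069, 0.0, 317.0224], [0.0, 309.7069, 201.1726], [0.0, 0.0, 1.0]], 'tool_from_camera': [[0.0, -0.9459, -0.3245, 0.0852], [1.0, 0.0003, -0.0008, -0.0005], [0.0009, -0.3245, 0.9459, -0.1346], [0.0, 0.0, 0.0, 1.0]]}
```

View pics/scene0.png

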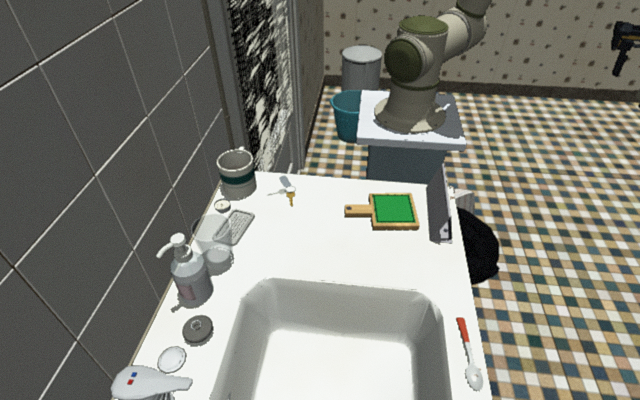

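View pics/side0.png

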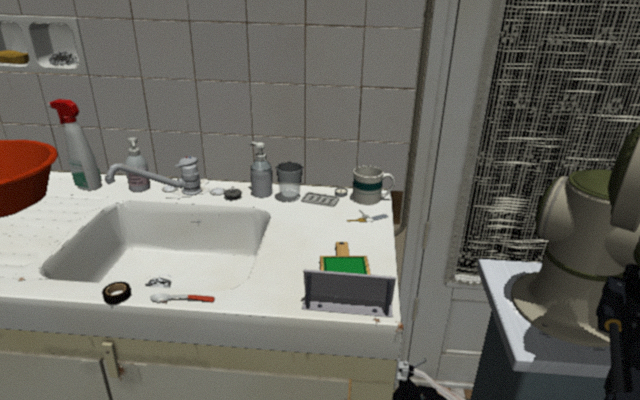

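Scene: the board's blade is at about (394,210), its handle at (357,211), the rest at (440,205), the keys at (287,190). Side: the rest's back is at (348,292), the board is behind it with the handle at (342,248).

```bash
cat > h.py <<'E'
import numpy as np,cv2
from bench import arm
from scipy.spatial.transform import Rotation as R
def cloud(n,d):
    c=arm.calibration(n);K=c['K'];v,u=np.mgrid[:400,:640]
    P=np.stack([(u-K[0,2])/K[0,0]*d,(v-K[1,2])/K[1,1]*d,d],-1)
    T=np.linalg.inv(c['world_to_cam']);return P@T[:3,:3].T+T[:3,3]
def proj(n,P):
    c=arm.calibration(n);T=c['world_to_cam'];q=T[:3,:3]@np.array(P)+T[:3,3];q=c['K']@q;return q[:2]/q[2]
E
python3 - <<'E'
from h import *
for n in("scene","side"):
    z=np.load(n+'0.npz');p,d=z['p'],z['d'];W=cloud(n,d)
    hsv=cv2.cvtColor(p,cv2.COLOR_RGB2HSV).astype(int);H,S,V=hsv[...,0],hsv[...,1],hsv[...,2]
    reg=(W[...,0]>.25)&(W[...,0]<.75)&(W[...,1]>-.2)&(W[...,1]<.4)&(d>0)&(W[...,2]<.12)
    g=reg&(H>45)&(H<75)&(S>150)&(W[...,1]>0)
    w=reg&(H>8)&(H<30)&(S>90)&(V>80)&(W[...,1]>0.0)
    for nm,m in(("green",g),("wood",w),("board",g|w)):
        Q=W[m];print(n,nm,m.sum(),'z',np.round(np.percentile(Q[:,2],[5,50,95]),4),'mean',Q.mean(0).round(4))
        (c,s,a)=cv2.minAreaRect(Q[:,:2].astype(np.float32));print(' rect',np.round(c,4),np.round(s,4),a)
    r=(d>0)&(W[...,0]>.2)&(W[...,0]<.75)&(W[...,1]>.1)&(W[...,1]<.5)&(W[...,2]>.03)&(W[...,2]<.12)
    Q=W[r];print(n,'rest',r.sum(),Q.min(0).round(3),Q.max(0).round(3))
    c=Q.mean(0);u,s,vt=np.linalg.svd(Q-c);print(c,vt[2],s)
    tp=Q[Q[:,2]>.076];print('top',tp[np.argsort(tp[:,0])][[0,1,2,-3,-2,-1]].round(3).tolist(),len(tp))
    s=W[(d>0)&(abs(W[...,2])<.01)&(W[...,0]>.3)&(W[...,0]<.5)&(W[...,1]>-.2)&(W[...,1]<.0)];print('table z',np.median(s[:,2]))
E
```

```text
scene green 35 z [-0.4249 -0.3204 -0.214 ] mean [ 0.2889  0.2553 -0.3284]
 rect [0.2929 0.2541] [0.0395 0.116 ] 1.5962592363357544
scene wood 20 z [-0.8218 -0.8173 -0.7813] mean [ 0.4042  0.3845 -0.7865]
 rect [0.3573 0.3605] [0.2978 0.1156] 31.646339416503906
scene board 55 z [-0.8202 -0.3944 -0.214 ] mean [ 0.3308  0.3023 -0.4949]
 rect [0.354  0.3441] [0.3018 0.1418] 40.9594841003418Traceback (most recent call last):
  File "<stdin>", line 12, in <module>
    return umr_minimum(a, axis, None, out, keepdims, initial, where)
ValueError: zero-size array to reduction operation minimum which has no identity
```

View pics/wrist0.png

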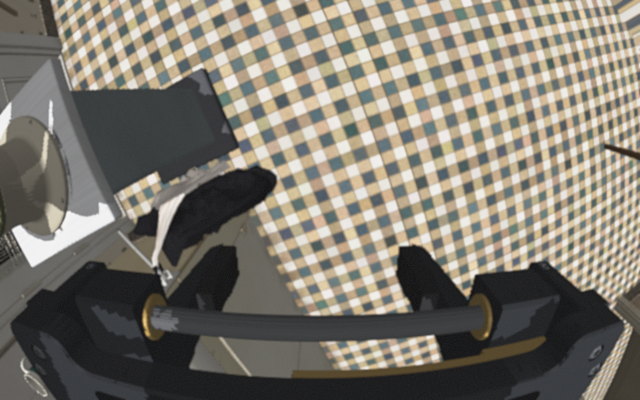

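The wrist view looks off the front edge and the board isn't in it. I'll check the region I used.

Run:
```python
from h import *
for n,uv in(("scene",[(394,210),(357,211),(330,250),(440,205),(287,190),(237,175),(400,280)]),("side",[(345,265),(342,246),(348,292),(365,217),(250,260)])):
    z=np.load(n+'0.npz');W=cloud(n,z['d'])
    for u,v in uv: print(n,u,v,z['d'][v,u],W[v,u].round(3),z['p'][v,u])
    T=np.linalg.inv(arm.calibration(n)['world_to_cam']);print(T[:3,3])
```

```text
scene 394 210 0.89675766 [ 0.47  -0.055  0.019] [ 49 158  74]
scene 357 211 0.89754117 [ 0.481 -0.14   0.016] [209 178 116]
scene 330 250 0.8299301 [ 0.592 -0.19   0.002] [240 242 237]
scene 440 205 0.85419226 [0.482 0.04  0.056] [71 73 74]
scene 287 190 0.97543293 [ 0.411 -0.318  0.001] [232 234 228]
scene 237 175 0.90394086 [ 0.454 -0.422  0.074] [115 116 106]
scene 400 280 0.77537435 [ 0.65  -0.043  0.   ] [243 244 240]
[ 1.12651927 -0.13520092  0.64556267]
side 345 265 1.034924 [ 0.464 -0.066  0.02 ] [ 21 117  46]
side 342 246 1.1054845 [ 0.475 -0.145  0.019] [181 145  88]
side 348 292 0.9449427 [0.454 0.033 0.023] [66 65 65]
side 365 217 1.2591162 [ 0.421 -0.316  0.007] [115 116 107]
side 250 260 1.3143761 [ 0.736 -0.281 -0.134] [214 214 206]
[0.45057035 0.79162039 0.61639393]
```

Run:
```python
from h import *
for n in("scene","side"):
    z=np.load(n+'0.npz');p,d=z['p'],z['d'];W=cloud(n,d)
    hsv=cv2.cvtColor(p,cv2.COLOR_RGB2HSV).astype(int);H,S,V=hsv[...,0],hsv[...,1],hsv[...,2]
    reg=(W[...,0]>.3)&(W[...,0]<.65)&(W[...,1]>-.22)&(W[...,1]<.1)&(d>0)&(W[...,2]<.12)&(W[...,2]>.008)
    g=reg&(H>45)&(H<90)&(S>120);w=reg&(H>8)&(H<32)&(S>60)
    for nm,m in(("green",g),("wood",w),("board",g|w)):
        Q=W[m];print(n,nm,m.sum(),'z',np.round(np.percentile(Q[:,2],[5,50,95]),4),'mean',Q.mean(0).round(4))
        c,s,a=cv2.minAreaRect(Q[:,:2].astype(np.float32));print(' rect',np.round(c,4),np.round(s,4),round(a,1))
    hd=W[w&(W[...,1]<-.125)];print('handle',len(hd),hd.mean(0).round(4),hd.min(0).round(4),hd.max(0).round(4))
    r=(d>0)&(W[...,0]>.2)&(W[...,0]<.75)&(W[...,1]>-.02)&(W[...,1]<.12)&(W[...,2]>.03)&(W[...,2]<.12)
    Q=W[r];print(n,'rest',r.sum(),Q.min(0).round(3),Q.max(0).round(3))
    c=Q.mean(0);vt=np.linalg.svd(Q-c)[2];print(c.round(4),vt[2].round(4))
    tp=Q[Q[:,2]>.074];o=tp[np.argsort(tp[:,0])];print('top',o[:4].mean(0).round(4),o[-4:].mean(0).round(4),len(tp),np.polyfit(o[:,0],o[:,1],1))
    s=W[(d>0)&(W[...,0]>.35)&(W[...,0]<.6)&(W[...,1]>-.3)&(W[...,1]<-.2)];print('table z',np.median(s[:,2]))
```

```text
scene green 1001 z [0.0157 0.0175 0.0193] mean [ 0.4634 -0.058   0.0175]
 rect [ 0.4623 -0.0578] [0.0927 0.0876] 7.0
scene wood 726 z [0.0096 0.0163 0.0185] mean [ 0.4821 -0.0874  0.0156]
 rect [ 0.4671 -0.0874] [0.112 0.162] 6.6
scene board 1727 z [0.0118 0.0171 0.0191] mean [ 0.4712 -0.0704  0.0167]
 rect [ 0.4671 -0.0874] [0.112 0.162] 6.6
handle 189 [ 0.4774 -0.1458  0.0157] [ 0.4596 -0.1684  0.0081] [ 0.4904 -0.1253  0.0197]
scene rest 910 [0.36  0.029 0.03 ] [0.542 0.063 0.084]
[0.4645 0.0428 0.0589] [-0.0014  0.9557 -0.2944]
top [0.364  0.0511 0.0807] [0.5406 0.0469 0.0788] 213 [-0.02339428  0.05979906]
table z 0.0007278014033375024
side green 614 z [0.0166 0.0183 0.0199] mean [ 0.4651 -0.072   0.0183]
 rect [ 0.4662 -0.0691] [0.0921 0.0664] 7.8
side wood 312 z [0.0158 0.0179 0.0199] mean [ 0.4709 -0.1095  0.0178]
 rect [ 0.4672 -0.1034] [0.1265 0.1123] 89.9
side board 926 z [0.0163 0.0182 0.0199] mean [ 0.4671 -0.0846  0.0181]
 rect [ 0.4672 -0.1034] [0.1265 0.1123] 89.9
handle 111 [ 0.4759 -0.144   0.0175] [ 0.4601 -0.1666  0.0082] [ 0.4906 -0.1253  0.0203]
side rest 1694 [0.363 0.034 0.03 ] [0.543 0.071 0.086]
[0.4524 0.0487 0.059 ] [ 0.0243  0.9671 -0.2533]
top [0.3645 0.0546 0.0798] [0.5416 0.0515 0.0787] 399 [-0.0236453  0.0641507]
table z 0.0016856909686464028
```

```bash
cat >> h.py <<'E'
def frame(yaw,tilt=0):
    "tool x at yaw (deg, world) , tool z down; tilt>0 swings tool z towards -x_tool (fingertips to the wall)"
    c,s=np.cos(np.radians(yaw)),np.sin(np.radians(yaw))
    x=np.array([c,s,0]);z=np.array([0,0,-1.]);y=np.cross(z,x)
    return R.from_matrix(np.stack([x,y,z],1))*R.from_euler('y',-tilt,degrees=True)
def plan(way,start=None):
    "way: list of (pos,R,rows); prints rows in move units"
    o=arm.get_obs();p,r=(np.array(o['ee_pos']),R.from_quat(np.array(o['ee_rot'])[[1,2,3,0]])) if start is None else start
    k=0
    for P,Q,n in way:
        P=np.array(P,float);rv=(r.inv()*Q).as_rotvec()/n;st=(P-p)/n;out=[]
        for i in range(n):
            d=r.inv().apply(P-(n-1-i)*st-p)/.025;w=np.degrees(rv)/6
            row=np.round(np.r_[d,w],2);p=p+r.apply(row[:3]*.025);r=r*R.from_rotvec(np.radians(row[3:]*6))
            out.append(row)
        for i in range(0,n,5): print(', '.join(f'{v:g}' for v in np.concatenate(out[i:i+5])))
        print('--max',np.abs(out).max(),'end',p.round(4),'dev',np.degrees((r.inv()*Q).magnitude()).round(2))
    return p,r
E
python3 - <<'E'
from h import *
plan([((.474,-.1445,.15),frame(97),20),((.474,-.1445,.05),frame(97),5)])
E
```

```text
-0.99, -0.96, 0.2, -0, 0, 0.51, -1.03, -0.91, 0.2, -0, 0, 0.51, -1.09, -0.85, 0.2, -0, 0, 0.51, -1.13, -0.8, 0.2, -0, 0, 0.51, -1.17, -0.73, 0.2, -0, 0, 0.51
-1.2, -0.66, 0.2, -0, 0, 0.51, -1.24, -0.61, 0.19, -0, 0, 0.51, -1.27, -0.53, 0.2, -0, 0, 0.51, -1.3, -0.47, 0.2, -0, 0, 0.51, -1.32, -0.4, 0.2, -0, 0, 0.51
-1.34, -0.32, 0.2, -0, 0, 0.51, -1.36, -0.26, 0.2, -0, 0, 0.51, -1.36, -0.18, 0.2, -0, 0, 0.51, -1.38, -0.11, 0.2, -0, 0, 0.51, -1.38, -0.03, 0.2, -0, 0, 0.51
-1.37, 0.04, 0.2, -0, 0, 0.51, -1.38, 0.11, 0.2, -0, 0, 0.51, -1.36, 0.19, 0.2, -0, 0, 0.51, -1.36, 0.26, 0.2, -0, 0, 0.51, -1.34, 0.33, 0.2, -0, 0, 0.51
--max 1.38 end [ 0.4741 -0.1445  0.1499] dev 0.2
0, -0, 0.8, -0, 0, -0.01, 0, -0, 0.8, -0, 0, -0.01, 0, -0, 0.8, -0, 0, -0.01, 0, -0, 0.8, -0, 0, -0.01, 0, -0, 0.8, -0, 0, -0.01
--max 0.8 end [ 0.474  -0.1446  0.0499] dev 0.12
```

>>> move_arm(series=[-1,-1,0.2,0,0,0,-1,-1,0.2,0,0,0,-1,-1,0.2,0,0,0,-1,-1,0.2,0,0,0,-1,-1,0.2,0,0,0], gripper=0, grip_force=25)

```text
time: 0.78
ee_pos: [0.2659, 0.323, 0.2245]
ee_rot: [-0.0, 0.191, 0.982, -0.0]
contact_force: [-0.8, -0.2, 0.3]
opening: 0.0879
grasp_force: 0.0
```

>>> move_arm(series=[-1,-1,0.2,0,0,0,-1,-1,0.2,0,0,0,-1,-1,0.2,0,0,0,-1,-1,0.2,0,0,0,-1,-1,0.2,0,0,0])

```text
time: 1.4
ee_pos: [0.335, 0.1603, 0.1995]
ee_rot: [-0.0, 0.191, 0.982, 0.0]
contact_force: [-0.0, 0.7, -0.4]
opening: 0.0881
grasp_force: 0.0
```

>>> move_arm(series=[-1,-1,0.2,0,0,0,-1,-1,0.2,0,0,0,-1,-1,0.2,0,0,0,-1,-1,0.2,0,0,0,-1,-1,0.2,0,0,0])

```text
time: 2.02
ee_pos: [0.4042, -0.0025, 0.1745]
ee_rot: [-0.0, 0.191, 0.982, 0.0]
contact_force: [-0.3, -0.7, -0.7]
opening: 0.0882
grasp_force: 0.0
```

Run:
```python
from h import *
o=arm.get_obs();print(o['time'],np.round(o['ee_pos'],4),np.round(o['qpos'],2),np.round(o['joint_vel'],2))
s=(np.array([.404,-.001,.174]),R.from_quat([.191,.982,-.001,0]))
plan([((.474,-.1445,.10),frame(97),11)],s)
```

```text
2.025 [ 0.4042 -0.0025  0.1745] [-0.3   0.13  1.94  0.    1.07 -1.48] [-0.59  0.28 -0.21 -0.   -0.08 -0.58]
-0.43, -0.39, 0.27, -0, 0, 0.92, -0.47, -0.34, 0.27, -0, 0, 0.92, -0.5, -0.3, 0.27, -0, 0, 0.92, -0.52, -0.25, 0.27, -0, 0, 0.92, -0.55, -0.2, 0.27, -0, 0, 0.92
-0.56, -0.14, 0.27, -0, 0, 0.92, -0.57, -0.09, 0.27, -0, 0, 0.92, -0.58, -0.03, 0.27, -0, 0, 0.92, -0.58, 0.02, 0.27, -0, 0, 0.92, -0.58, 0.08, 0.27, -0, 0, 0.92
-0.56, 0.13, 0.27, -0, 0, 0.92
--max 0.92 end [ 0.474  -0.1445  0.1   ] dev 0.29
```

>>> move_arm(series=[-0.43,-0.39,0.27,0,0,0.92,-0.47,-0.34,0.27,0,0,0.92,-0.5,-0.3,0.27,0,0,0.92,-0.52,-0.25,0.27,0,0,0.92,-0.55,-0.2,0.27,0,0,0.92])

```text
time: 2.65
ee_pos: [0.4359, -0.067, 0.1406]
ee_rot: [-0.0, 0.421, 0.907, 0.0]
contact_force: [-0.4, 0.4, -0.1]
opening: 0.088
grasp_force: 0.0
```

>>> move_arm(series=[-0.56,-0.14,0.27,0,0,0.92,-0.57,-0.09,0.27,0,0,0.92,-0.58,-0.03,0.27,0,0,0.92,-0.58,0.02,0.27,0,0,0.92,-0.58,0.08,0.27,0,0,0.92])

```text
time: 3.28
ee_pos: [0.4678, -0.1321, 0.1068]
ee_rot: [-0.0, 0.625, 0.781, -0.0]
contact_force: [0.1, 0.4, 0.1]
opening: 0.0879
grasp_force: 0.0
```

>>> move_arm(series=[-0.56,0.13,0.27,0,0,0.92,0,0,0,0,0,0,0,0,0,0,0,0])

```text
time: 3.65
ee_pos: [0.4738, -0.1442, 0.1006]
ee_rot: [-0.0, 0.66, 0.751, -0.0]
contact_force: [-0.4, 0.4, 0.5]
opening: 0.088
grasp_force: 0.0
```

Run:
```python
from h import *
o=arm.get_obs();print(o['time'],np.round(o['ee_pos'],4),np.round(o['qpos'],2))
p,d=arm.camera('wrist');cv2.imwrite('pics/w1.png',p[:,:,::-1])
# wrist depth -> world, second view of the handle
c=arm.calibration('wrist');K=c['K'];v,u=np.mgrid[:400,:640]
x,y=(u-K[0,2])/K[0,0],(v-K[1,2])/K[1,1];t=np.hypot(x,y)+1e-9;m=np.tan(np.minimum(t,1.4))/t
C=np.stack([x*m*d,y*m*d,d],-1);T=c['tool_from_camera'];r=R.from_quat(np.array(o['ee_rot'])[[1,2,3,0]])
W=r.apply((C@T[:3,:3].T+T[:3,3]).reshape(-1,3)).reshape(400,640,3)+o['ee_pos']
h=cv2.cvtColor(p,cv2.COLOR_RGB2HSV);k=(d>0)&(t<1.3)&(h[...,0]>8)&(h[...,0]<32)&(h[...,1]>60)&(W[...,2]<.03)&(W[...,2]>.008)&(W[...,1]<-.05)&(W[...,1]>-.2)&(abs(W[...,0]-.47)<.08)
Q=W[k];hd=Q[Q[:,1]<-.125];print(k.sum(),len(hd),hd.mean(0),hd.min(0),hd.max(0))
b=(d>0)&(t<1.3)&(((h[...,0]>45)&(h[...,0]<90)&(h[...,1]>120)))&(abs(W[...,2]-.018)<.01);Q=W[b]
if len(Q):print('green',len(Q),Q.mean(0),cv2.minAreaRect(Q[:,:2].astype(np.float32)))
```

```text
3.65 [ 0.4738 -0.1442  0.1006] [-0.53  0.43  1.77  0.    0.95 -0.66]
5240 1791 [ 0.47228975 -0.14415518  0.01760396] [ 0.45648377 -0.16825922  0.01524636] [ 0.48904112 -0.12501693  0.01950665]
green 14458 [ 0.46237188 -0.0573218   0.01799732] ((0.46222734451293945, -0.05729776993393898), (0.0925799310207367, 0.08709218353033066), 6.908355236053467)
```

View pics/w1.png

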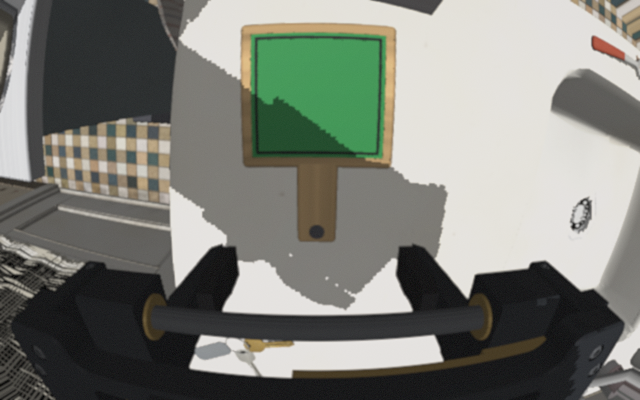

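The board is square below the gripper: handle at (317,200), blade above it, keys at (245,345). The three views agree on the handle at (0.4725, -0.1445) with its top at 18 mm. I'll descend and grip lightly.

>>> move_arm(series=[0,0,0.9,0,0,0,0,0,0.9,0,0,0,0,0,0.9,0,0,0,0,0,0.5,0,0,0,0,0,0.22,0,0,0])

```text
time: 4.32
ee_pos: [0.474, -0.1444, 0.0148]
ee_rot: [-0.0, 0.66, 0.751, -0.0]
contact_force: [-0.3, 0.3, 0.8]
opening: 0.0885
grasp_force: 0.0
```

>>> move_arm(series=[0,0,0,0,0,0,0,0,0,0,0,0,0,0,0,0,0,0,0,0,0,0,0,0], gripper=255, grip_force=25)

```text
time: 4.82
ee_pos: [0.4741, -0.1447, 0.0152]
ee_rot: [0.0, 0.661, 0.751, 0.0]
contact_force: [-0.4, -0.3, -0.7]
opening: 0.0502
grasp_force: 0.0
```

Run:
```python
from h import *
o=arm.get_obs();print(o['time'],o['opening'],o['grasp_force'],np.round(o['contact_force'],1),np.round(o['ee_pos'],4))
F0=-.0055; z0=o['ee_pos'][2]; off=z0-.0095   # TCP above pivot; foot plain edge pivot
way=[];x0=.4725
for i,(th,n) in enumerate([(30,5),(60,4),(90,4)]):
    f=(i+1)/3; t=np.radians(th);a=.14;yaw=97-7.5*f
    y=F0+.005*f-(a*np.cos(t)-.009*np.sin(t)); z=a*np.sin(t)+.009*np.cos(t)+off
    way.append(((x0-.012*f,y,z+.001*(th==90)),frame(yaw),n))
plan(way)
```

```text
4.825 0.05015420623658791 0.0 [-0.4 -0.3 -0.7] [ 0.4741 -0.1447  0.0152]
0.2, -0.02, -0.55, 0, 0, 0.09, 0.19, -0.02, -0.54, 0, 0, 0.09, 0.2, -0.03, -0.55, 0, 0, 0.09, 0.2, -0.02, -0.55, 0, 0, 0.09, 0.19, -0.03, -0.54, 0, 0, 0.09
--max 0.55 end [ 0.4685 -0.1207  0.0835] dev 0.09
0.56, 0.01, -0.48, 0, 0, 0.11, 0.57, -0.01, -0.48, 0, 0, 0.11, 0.56, -0, -0.48, 0, 0, 0.11, 0.57, -0.02, -0.48, 0, 0, 0.11
--max 0.57 end [ 0.4644 -0.0643  0.1314] dev 0.06
0.73, -0.01, -0.15, 0, 0, 0.1, 0.73, -0.03, -0.16, 0, 0, 0.1, 0.73, -0.03, -0.15, 0, 0, 0.1, 0.72, -0.03, -0.15, 0, 0, 0.1
--max 0.73 end [0.4606 0.0084 0.1467] dev 0.06
```

>>> move_arm(series=[0,0,0,0,0,0,0,0,0,0,0,0,0,0,0,0,0,0,0,0,0,0,0,0])

```text
time: 5.32
ee_pos: [0.474, -0.1446, 0.015]
ee_rot: [-0.0, 0.661, 0.751, -0.0]
contact_force: [-0.7, -0.3, 0.7]
opening: 0.0296
grasp_force: 25.0
```

>>> move_arm(series=[0.2,-0.02,-0.55,0,0,0.09,0.2,-0.02,-0.55,0,0,0.09,0.2,-0.02,-0.55,0,0,0.09,0.2,-0.02,-0.55,0,0,0.09,0.2,-0.02,-0.55,0,0,0.09])

```text
time: 5.95
ee_pos: [0.4688, -0.1197, 0.0848]
ee_rot: [0.0, 0.678, 0.735, 0.0]
contact_force: [-0.3, 0.5, -1.6]
opening: 0.0298
grasp_force: 25.0
```

Run:
```python
from h import *
o=arm.get_obs();print(o['time'],o['opening'],o['grasp_force'],np.round(o['contact_force'],1),np.round(o['moment'],2),np.round(o['ee_pos'],4))
a,d=arm.camera('scene');b,d2=arm.camera('side')
cv2.imwrite('pics/m1.png',np.hstack([cv2.resize(a[120:270,300:500],(400,300)),cv2.resize(b[170:320,260:460],(400,300))])[:,:,::-1])
```

```text
5.95 0.029822126095704938 24.998865723609924 [-0.3  0.5 -1.6] [-0.22  0.04  0.  ] [ 0.4688 -0.1197  0.0848]
```

View pics/m1.png

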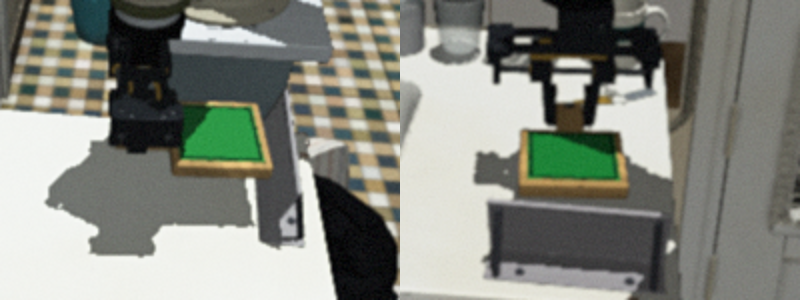

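The board came up with the hand. I'll measure its tilt from depth.

```bash
cat >> h.py <<'E'
def board(plain=False):
    "fit plane of the visible green (or wood) points"
    for n in("scene","side"):
        p,d=arm.camera(n);W=cloud(n,d);h=cv2.cvtColor(p,cv2.COLOR_RGB2HSV).astype(int)
        if plain: m=(h[...,0]>8)&(h[...,0]<32)&(h[...,1]>60)
        else: m=(h[...,0]>45)&(h[...,0]<90)&(h[...,1]>120)
        m&=(d>0)&(W[...,0]>.36)&(W[...,0]<.56)&(W[...,1]>-.25)&(W[...,1]<.14)&(W[...,2]<.25)&(W[...,2]>.002)
        Q=W[m]
        if len(Q)<60: print(n,'few',len(Q));continue
        c=np.median(Q,0);nn=np.linalg.svd(Q-c)[2][2];nn*=np.sign(nn[1]) or 1
        print(n,len(Q),'c',Q.mean(0).round(4),'n',nn.round(3),'elev',np.degrees(np.arctan2(nn[1],nn[2])).round(1),'lo',np.percentile(Q,1,0).round(3),'hi',np.percentile(Q,99,0).round(3))
E
python3 -c "
from h import *
board()"
```

```text
scene 1060 c [ 0.467  -0.0357  0.0943] n [-0.06   0.657  0.752] elev 41.1 lo [ 0.418 -0.135  0.085] hi [0.545 0.011 0.236]
side 1047 c [ 0.4635 -0.0348  0.0935] n [0.036 0.66  0.75 ] elev 41.3 lo [ 0.401 -0.114  0.085] hi [0.511 0.01  0.235]
```

The 25 N grip carries the board level, so I'll tilt the tool to bring the foot down. The body leans towards the rest, away from the wall. After that the rest can turn the board between the fingers.

```bash
cat >> h.py <<'E'
def piv(x,y,z,yaw,tilt,n,off=.0055):
    f=frame(yaw,tilt);return (np.array([x,y,z])-off*f.as_matrix()[:,2],f,n)
def arc(th,F,dz=0,a=.14):
    t=np.radians(th);return F-(a*np.cos(t)-.009*np.sin(t)), a*np.sin(t)+.009*np.cos(t)+dz
E
python3 - <<'E'
from h import *
y,z=arc(45,.0,.002);plan([piv(.465,y,z,93,45,9)])
E
```

```text
0.14, -0.01, -0.12, 0.01, -0.83, 0.03, 0.13, -0, -0.14, 0.01, -0.83, 0.03, 0.12, -0.01, -0.14, 0.01, -0.83, 0.03, 0.1, -0.01, -0.15, 0.01, -0.83, 0.03, 0.09, -0.01, -0.17, 0.01, -0.83, 0.03
0.07, -0.01, -0.17, 0.01, -0.83, 0.03, 0.07, -0.01, -0.17, 0.01, -0.83, 0.03, 0.04, -0.01, -0.18, 0.01, -0.83, 0.03, 0.03, -0.01, -0.18, 0.01, -0.83, 0.03
--max 0.83 end [ 0.4647 -0.0888  0.1112] dev 0.22
```

>>> move_arm(series=[0.14,-0.01,-0.12,0.01,-0.83,0.03,0.13,0,-0.14,0.01,-0.83,0.03,0.12,-0.01,-0.14,0.01,-0.83,0.03,0.1,-0.01,-0.15,0.01,-0.83,0.03,0.09,-0.01,-0.17,0.01,-0.83,0.03])

```text
time: 6.78
ee_pos: [0.4663, -0.1026, 0.0986]
ee_rot: [0.157, 0.668, 0.712, -0.149]
contact_force: [0.0, 0.4, -2.6]
opening: 0.0294
grasp_force: 25.0
```

>>> move_arm(series=[0.07,-0.01,-0.17,0.01,-0.83,0.03,0.07,-0.01,-0.17,0.01,-0.83,0.03,0.04,-0.01,-0.18,0.01,-0.83,0.03,0.03,-0.01,-0.18,0.01,-0.83,0.03,0,0,0,0,0,0])

```text
time: 7.4
ee_pos: [0.4646, -0.0882, 0.1102]
ee_rot: [0.276, 0.636, 0.671, -0.262]
contact_force: [0.2, 0.2, -1.3]
opening: 0.03
grasp_force: 25.0
```

Run:
```python
from h import *
o=arm.get_obs();print(o['time'],np.round(o['qpos'],2),np.round(o['contact_force'],1),np.round(o['moment'],2),np.round(o['ee_pos'],4))
a,d=arm.camera('scene');b,d2=arm.camera('side')
cv2.imwrite('pics/m2.png',np.hstack([cv2.resize(a[120:270,300:500],(400,300)),cv2.resize(b[170:320,260:460],(400,300))])[:,:,::-1])
board()
```

```text
7.4 [-0.08  0.47  1.9  -1.03  0.95  0.57] [ 0.2  0.2 -1.3] [ 0.38  0.11 -0.05] [ 0.4646 -0.0882  0.1102]
scene 479 c [ 0.4763 -0.0249  0.0696] n [0.106 0.993 0.046] elev 87.3 lo [ 0.436 -0.076  0.022] hi [0.552 0.017 0.233]
side 1209 c [ 0.4636 -0.0334  0.0613] n [-0.051  0.779  0.625] elev 51.3 lo [ 0.419 -0.056  0.04 ] hi [ 0.51  -0.012  0.082]
```

View pics/m2.png

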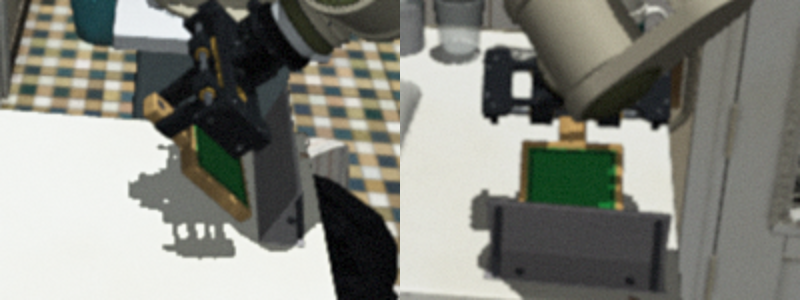

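The board is at about 45–50°, its foot at the foot of the rest (scene crop (250,215)). Next I push it up against the rest along an arc.

Run:
```python
from h import *
w=[]
for th,n in[(60,3),(75,3),(90,4)]:
    F=.0237+.00585*np.cos(np.radians(th))-.018*np.sin(np.radians(th))
    y,z=arc(th,F,.003);f=(th-45)/63;w.append(piv(.465-.005*f,y,z,93-3*f,45-5*f,n))
w.append(piv(.46,.06,.1385,90,40,5))
for k in w:print(k[0].round(4))
plan(w)
```

```text
[ 0.4637 -0.0474  0.1327]
[ 0.4625 -0.016   0.1446]
[0.4614 0.0183 0.1471]
[0.46   0.0635 0.1427]
0.19, 0.01, -0.6, 0.03, 0.05, 0.02, 0.2, 0.02, -0.6, 0.03, 0.05, 0.02, 0.2, 0.01, -0.59, 0.03, 0.05, 0.02
--max 0.6 end [ 0.4637 -0.0474  0.1326] dev 0.05
0.19, 0, -0.41, 0.02, 0.07, 0.03, 0.2, -0, -0.4, 0.02, 0.07, 0.03, 0.19, -0, -0.4, 0.02, 0.07, 0.03
--max 0.41 end [ 0.4626 -0.0161  0.1446] dev 0.11
0.24, -0, -0.25, 0.02, 0.05, 0.02, 0.23, -0.01, -0.25, 0.02, 0.05, 0.02, 0.24, -0, -0.25, 0.02, 0.05, 0.02, 0.24, -0.01, -0.25, 0.02, 0.05, 0.02
--max 0.25 end [0.4613 0.0183 0.1472] dev 0.1
0.3, -0, -0.21, 0.02, 0.05, 0.02, 0.29, -0.01, -0.21, 0.02, 0.05, 0.02, 0.3, -0.01, -0.21, 0.02, 0.05, 0.02, 0.3, -0, -0.21, 0.02, 0.05, 0.02, 0.3, -0.01, -0.2, 0.02, 0.05, 0.02
--max 0.3 end [0.4601 0.0635 0.1426] dev 0.15
```

>>> move_arm(series=[0.19,0.01,-0.6,0.03,0.05,0.02,0.2,0.02,-0.6,0.03,0.05,0.02,0.2,0.01,-0.59,0.03,0.05,0.02])

```text
time: 7.98
ee_pos: [0.4638, -0.0466, 0.1342]
ee_rot: [0.27, 0.643, 0.668, -0.259]
contact_force: [-0.9, -3.4, 0.9]
opening: 0.0296
grasp_force: 25.0
```

>>> move_arm(series=[0.19,0,-0.4,0.02,0.07,0.03,0.2,0,-0.4,0.02,0.07,0.03,0.19,0,-0.4,0.02,0.07,0.03])

```text
time: 8.35
ee_pos: [0.4625, -0.015, 0.1445]
ee_rot: [0.261, 0.649, 0.668, -0.253]
contact_force: [0.7, -1.2, -2.5]
opening: 0.0297
grasp_force: 25.0
```

Run:
```python
from h import *
o=arm.get_obs();print(o['time'],np.round(o['qpos'],2),np.round(o['contact_force'],1),np.round(o['moment'],2),np.round(o['ee_pos'],4))
board()
```

```text
8.35 [ 0.06  0.43  1.83 -0.86  1.11  0.53] [ 0.7 -1.2 -2.5] [ 0.12 -0.09 -0.04] [ 0.4625 -0.015   0.1445]
scene few 54
side 1040 c [0.4645 0.0074 0.0831] n [-0.014  0.962 -0.274] elev 105.9 lo [ 0.419 -0.001  0.057] hi [0.51  0.065 0.185]
```

>>> move_arm(series=[0.24,0,-0.25,0.02,0.05,0.02,0.24,-0.01,-0.25,0.02,0.05,0.02,0.24,0,-0.25,0.02,0.05,0.02,0.24,-0.01,-0.25,0.02,0.05,0.02])

```text
time: 8.95
ee_pos: [0.4613, 0.0194, 0.1468]
ee_rot: [0.253, 0.656, 0.667, -0.248]
contact_force: [-0.2, -0.6, -1.1]
opening: 0.0293
grasp_force: 25.0
```

>>> move_arm(series=[0.3,0,-0.21,0.02,0.05,0.02,0.3,-0.01,-0.21,0.02,0.05,0.02,0.3,0,-0.21,0.02,0.05,0.02])

```text
time: 9.32
ee_pos: [0.4606, 0.0467, 0.1437]
ee_rot: [0.246, 0.661, 0.666, -0.244]
contact_force: [0.8, -1.4, -2.2]
opening: 0.0296
grasp_force: 25.0
```

>>> move_arm(series=[0.3,-0.01,-0.21,0.02,0.05,0.02,0.3,-0.01,-0.2,0.02,0.05,0.02])

```text
time: 9.57
ee_pos: [0.4599, 0.0647, 0.1417]
ee_rot: [0.242, 0.664, 0.665, -0.241]
contact_force: [-0.1, -1.5, -2.5]
opening: 0.0299
grasp_force: 25.0
```

Run:
```python
from h import *
o=arm.get_obs();print(o['time'],np.round(o['qpos'],2),np.round(o['contact_force'],1),np.round(o['moment'],2),np.round(o['ee_pos'],4))
board(True)
a,d=arm.camera('scene');b,d2=arm.camera('side')
cv2.imwrite('pics/m3.png',np.hstack([cv2.resize(a[120:270,320:520],(400,300)),cv2.resize(b[170:320,260:460],(400,300))])[:,:,::-1])
```

```text
9.575 [ 0.21  0.47  1.74 -0.74  1.21  0.58] [-0.1 -1.5 -2.5] [-0.06 -0.08 -0.06] [0.4599 0.0647 0.1417]
scene 1839 c [0.4722 0.0429 0.1032] n [-0.081  0.899 -0.431] elev 115.6 lo [0.408 0.008 0.015] hi [0.543 0.129 0.222]
side 608 c [0.4601 0.0687 0.1206] n [ 0.078  0.708 -0.702] elev 134.8 lo [0.393 0.043 0.01 ] hi [0.514 0.138 0.209]
```

View pics/m3.png

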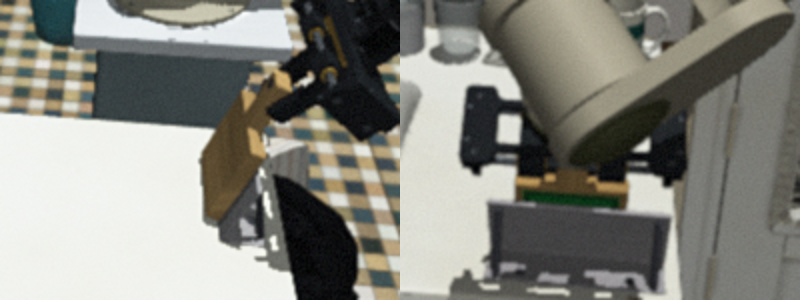

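The board now leans on the rest with plain wood towards the scene camera (blade at (232,165), foot at (215,215)). I'll fit its face precisely.

```bash
cat >> h.py <<'E'
def lean():
    p,d=arm.camera('scene');W=cloud('scene',d);h=cv2.cvtColor(p,cv2.COLOR_RGB2HSV).astype(int)
    m=(h[...,0]>8)&(h[...,0]<32)&(h[...,1]>60)&(d>0)&(W[...,0]>.38)&(W[...,0]<.505)&(W[...,1]>-.05)&(W[...,1]<.1)&(W[...,2]<.10)&(W[...,2]>.01)
    Q=W[cv2.erode(m.astype(np.uint8),np.ones((3,3)))>0];A=np.c_[Q[:,0]-.46,Q[:,2],np.ones(len(Q))]
    s=np.linalg.lstsq(A,Q[:,1],rcond=None)[0];r=np.abs(Q[:,1]-A@s);k=r<.004;s=np.linalg.lstsq(A[k],Q[k,1],rcond=None)[0]
    print(len(Q),k.sum(),'yaw',np.degrees(np.arctan(s[0])).round(1),'lean',np.degrees(np.arctan(s[1])).round(1),'y at z=0',s[2].round(4),'z',Q[:,2].min().round(3),'x',np.percentile(Q[:,0],[1,99]).round(3))
E
python3 -c "
from h import *
lean();arm.get_obs()"
```

```text
469 469 yaw -0.7 lean 17.0 y at z=0 0.0034 z 0.016 x [0.416 0.498]
```

Flush: lean 17°, face where expected. I'll settle it down 2 mm, release and back off.

>>> move_arm(series=[0.05,0,0.06,0,0,0,0,0,0,0,0,0], grip_force=10)

```text
time: 10.07
ee_pos: [0.4599, 0.064, 0.1398]
ee_rot: [0.242, 0.664, 0.665, -0.241]
contact_force: [0.2, -0.4, -2.3]
opening: 0.0298
grasp_force: 10.0
```

>>> move_arm(series=[0,0,0,0,0,0,0,0,0,0,0,0,0,0,0,0,0,0,0,0,0,0,0,0], gripper=0)

```text
time: 10.58
ee_pos: [0.46, 0.0641, 0.1401]
ee_rot: [0.242, 0.664, 0.665, -0.241]
contact_force: [0.0, 0.7, -0.1]
opening: 0.0679
grasp_force: 0.0
```

>>> move_arm(series=[0,0,-0.5,0,0,0,0,0,-1,0,0,0,0,0,-1,0,0,0,-0.3,0,-1,0,0,0,0,0,0,0,0,0])

```text
time: 11.2
ee_pos: [0.4604, 0.1155, 0.2134]
ee_rot: [0.243, 0.664, 0.665, -0.24]
contact_force: [0.8, -0.4, -0.9]
opening: 0.088
grasp_force: 0.0
```

Run:
```python
from h import *
lean()
a,d=arm.camera('scene');b,d2=arm.camera('side')
cv2.imwrite('pics/m4.png',np.hstack([cv2.resize(a[120:270,320:520],(400,300)),cv2.resize(b[170:320,260:460],(400,300))])[:,:,::-1])
W=cloud('scene',d);h=cv2.cvtColor(a,cv2.COLOR_RGB2HSV)
m=(h[...,0]>8)&(h[...,0]<32)&(h[...,1]>60)&(d>0)&(W[...,0]>.43)&(W[...,0]<.5)&(W[...,2]>.12)&(W[...,2]<.18)&(W[...,1]<.12)
Q=W[m];print(len(Q),Q.min(0).round(3),Q.max(0).round(3),Q.mean(0).round(3))
# next: tool vertical above the handle, then down on it
plan([piv(.46,.075,.235,90,10,6),piv(.46,.060,.20,90,0,2),piv(.46,.060,.139,90,0,5)])
```

```text
447 447 yaw -1.3 lean 17.2 y at z=0 0.0037 z 0.015 x [0.417 0.499]
281 [0.447 0.04  0.12 ] [0.478 0.07  0.162] [0.468 0.054 0.144]
-0.32, 0, 0.01, -0, 0.83, 0, -0.32, 0, -0.01, -0, 0.83, 0, -0.32, 0.01, -0.04, -0, 0.83, 0, -0.32, -0, -0.07, -0, 0.83, 0, -0.3, 0, -0.1, -0, 0.83, 0
-0.3, 0, -0.12, -0, 0.83, 0
--max 0.83 end [0.4599 0.076  0.2405] dev 0.18
-0.19, 0, 0.74, -0.01, 0.84, 0.01, -0.26, 0, 0.73, -0.01, 0.84, 0.01
--max 0.84 end [0.4599 0.06   0.2055] dev 0.05
0, 0, 0.49, 0, 0, 0, 0, 0, 0.49, 0, 0, 0, 0, 0, 0.48, 0, 0, 0, 0, 0, 0.49, 0, 0, 0, 0, 0, 0.49, 0, 0, 0
--max 0.49 end [0.46   0.06   0.1445] dev 0.05
```

View pics/m4.png

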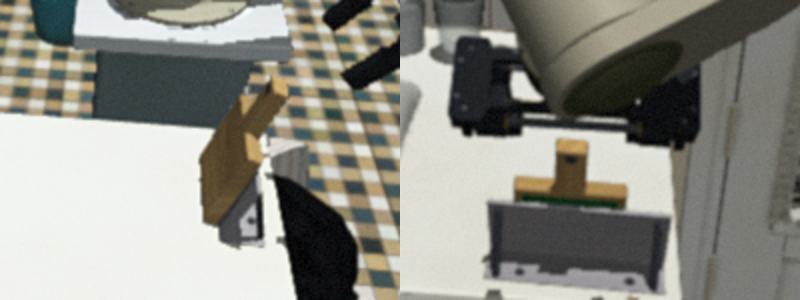

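The board stands by itself: gripper clear, handle at (575,165) in the side crop, lean 17°. Next I take the handle by its end and carry the board out in front.

Run:
```python
from h import *
# keys and clutter extents in front
W=cloud('scene',arm.camera('scene')[1])
for uv in[(291,205),(297,190),(285,182),(255,232),(232,258)]:print(uv,W[uv[1],uv[0]].round(3))
s=plan([piv(.462,.075,.235,90,10,6),piv(.462,.064,.20,90,-8,3),piv(.462,.064,.1526,90,-8,4)])
s=plan([piv(.462,.062,.185,90,-4,3),piv(.462,-.06,.20,90,8,6)],s)
a=.1575;F=-.2175;w=[]
for ph,n in[(54,4),(36,5),(18,5),(5,4),(0,3)]:
    t=np.radians(ph);w.append(piv(.462,F+a*np.cos(t)-.009*np.sin(t),a*np.sin(t)+.009*np.cos(t)+.004*(ph==54),90,10,n));print(ph,w[-1][0].round(4))
plan(w,s)
```

```text
(291, 205) [ 0.466 -0.297  0.003]
(297, 190) [ 0.411 -0.292  0.003]
(285, 182) [ 0.382 -0.328  0.001]
(255, 232) [ 0.56  -0.361  0.002]
(232, 258) [ 0.641 -0.388  0.007]
-0.32, 0.02, 0.01, -0, 0.83, 0, -0.32, 0.01, -0.01, -0, 0.83, 0, -0.32, 0.02, -0.04, -0, 0.83, 0, -0.31, 0.01, -0.07, -0, 0.83, 0, -0.31, 0.02, -0.1, -0, 0.83, 0
-0.3, 0.01, -0.12, -0, 0.83, 0
--max 0.83 end [0.4619 0.0759 0.2404] dev 0.18
-0.08, 0, 0.49, -0.01, 1.01, 0.01, -0.14, 0, 0.47, -0.01, 1.01, 0.01, -0.19, 0, 0.46, -0.01, 1.01, 0.01
--max 1.01 end [0.4619 0.0631 0.2055] dev 0.13
-0.07, 0, 0.47, 0, -0, -0, -0.06, 0, 0.47, 0, -0, -0, -0.07, 0, 0.47, 0, -0, -0, -0.06, 0, 0.47, 0, -0, -0
--max 0.47 end [0.462  0.0633 0.1581] dev 0.13
0.04, 0, -0.43, 0, -0.23, -0, 0.03, 0, -0.43, 0, -0.23, -0, 0.01, 0, -0.43, 0, -0.23, -0
--max 0.43 end [0.4619 0.0615 0.1904] dev 0.13
-0.8, 0, -0.16, 0, -0.33, -0, -0.8, 0, -0.12, 0, -0.33, -0, -0.8, 0.01, -0.1, 0, -0.33, -0, -0.81, -0, -0.08, 0, -0.33, -0, -0.81, -0, -0.04, 0, -0.33, -0
-0.81, 0, -0.02, 0, -0.33, -0
--max 0.81 end [ 0.462  -0.0592  0.2055] dev 0.12
54 [ 0.462  -0
[... 243 characters left out ...]
.09, -0
--max 0.74 end [ 0.462  -0.1312  0.1422] dev 0.15
0.34, -0, 0.24, 0, 0, -0, 0.34, -0, 0.24, 0, 0, -0, 0.34, -0, 0.24, 0, 0, -0, 0.35, -0, 0.24, 0, 0, -0, 0.34, -0, 0.24, 0, 0, -0
--max 0.35 end [ 0.4621 -0.0943  0.1052] dev 0.15
0.26, -0, 0.3, 0, 0, -0, 0.25, -0, 0.3, 0, 0, -0, 0.26, -0, 0.3, 0, 0, -0, 0.25, -0.01, 0.3, 0, 0, -0, 0.26, 0, 0.3, 0, 0, -0
--max 0.3 end [ 0.4619 -0.0694  0.0627] dev 0.15
0.15, -0, 0.32, 0, 0, -0, 0.15, -0, 0.33, 0, 0, -0, 0.15, -0, 0.32, 0, 0, -0, 0.15, -0, 0.33, 0, 0, -0
--max 0.33 end [ 0.462  -0.0603  0.028 ] dev 0.15
0.05, -0, 0.18, 0, 0.01, -0, 0.05, -0, 0.17, 0, 0.01, -0, 0.05, -0, 0.18, 0, 0.01, -0
--max 0.18 end [ 0.462  -0.059   0.0143] dev 0.13
```

>>> move_arm(series=[-0.32,0.02,0.01,0,0.83,0,-0.32,0.01,-0.01,0,0.83,0,-0.32,0.02,-0.04,0,0.83,0,-0.31,0.01,-0.07,0,0.83,0,-0.31,0.02,-0.1,0,0.83,0])

```text
time: 12.02
ee_pos: [0.4617, 0.0822, 0.2359]
ee_rot: [0.091, 0.7, 0.702, -0.092]
contact_force: [-0.3, -0.1, 0.0]
opening: 0.0879
grasp_force: 0.0
```

>>> move_arm(series=[-0.3,0.01,-0.12,0,0.83,0,-0.08,0,0.49,0,1,0,-0.14,0,0.47,0,1,0,-0.19,0,0.46,0,1,0])

```text
time: 12.52
ee_pos: [0.462, 0.063, 0.2055]
ee_rot: [-0.05, 0.705, 0.706, 0.05]
contact_force: [0.4, -0.2, 0.2]
opening: 0.0881
grasp_force: 0.0
```

>>> move_arm(series=[-0.06,0,0.47,0,0,0,-0.06,0,0.47,0,0,0,-0.06,0,0.47,0,0,0,-0.06,0,0.47,0,0,0])

```text
time: 13.02
ee_pos: [0.4622, 0.0644, 0.1582]
ee_rot: [-0.049, 0.704, 0.707, 0.048]
contact_force: [0.2, 0.4, -0.1]
opening: 0.0879
grasp_force: 0.0
```

>>> move_arm(series=[0,0,0,0,0,0,0,0,0,0,0,0,0,0,0,0,0,0,0,0,0,0,0,0,0,0,0,0,0,0], gripper=255, grip_force=50)

```text
time: 13.65
ee_pos: [0.4623, 0.064, 0.1591]
ee_rot: [-0.049, 0.705, 0.706, 0.049]
contact_force: [-0.5, -0.1, 0.5]
opening: 0.0402
grasp_force: 0.0
```

>>> move_arm(series=[0,0,0,0,0,0,0,0,0,0,0,0,0,0,0,0,0,0])

```text
time: 14.02
ee_pos: [0.4622, 0.0639, 0.159]
ee_rot: [-0.049, 0.705, 0.706, 0.049]
contact_force: [0.9, -1.3, 0.0]
opening: 0.0291
grasp_force: 49.9
```

Run:
```python
from h import *
o=arm.get_obs();print(o['time'],o['opening'],o['grasp_force'],np.round(o['contact_force'],1),np.round(o['ee_pos'],4),frame(90,-8).as_quat().round(3)[[3,0,1,2]],np.round(o['ee_rot'],3))
lean()
p,d=arm.camera('scene');W=cloud('scene',d);h=cv2.cvtColor(p,cv2.COLOR_RGB2HSV)
```

```text
14.025 0.02914788297138158 49.94706630706787 [ 0.9 -1.3  0. ] [0.4622 0.0639 0.159 ] [-0.049  0.705  0.705  0.049] [-0.049  0.705  0.706  0.049]
471 471 yaw -1.1 lean 17.2 y at z=0 0.0035 z 0.013 x [0.418 0.498]
```

Gripped, with the board still flush. I'll lift it and carry it out.

>>> move_arm(series=[0.03,0,-0.43,0,-0.23,0,0.03,0,-0.43,0,-0.23,0,0.01,0,-0.43,0,-0.23,0])

```text
time: 14.5
ee_pos: [0.4623, 0.0621, 0.1923]
ee_rot: [-0.023, 0.706, 0.708, 0.023]
contact_force: [-0.1, -0.1, -2.0]
opening: 0.0296
grasp_force: 49.9
```

>>> move_arm(series=[-0.8,0,-0.16,0,-0.33,0,-0.8,0,-0.12,0,-0.33,0,-0.8,0,-0.1,0,-0.33,0,-0.8,0,-0.08,0,-0.33,0,-0.8,0,-0.04,0,-0.33,0])

```text
time: 15.12
ee_pos: [0.4624, -0.0394, 0.2042]
ee_rot: [0.038, 0.705, 0.707, -0.039]
contact_force: [0.2, 0.3, -0.7]
opening: 0.0294
grasp_force: 49.9
```

>>> move_arm(series=[-0.8,0,-0.02,0,-0.33,0,-0.63,0,0.73,0,-0.09,0,-0.62,0,0.73,0,-0.09,0,0,0,0,0,0,0])

```text
time: 15.62
ee_pos: [0.4621, -0.095, 0.1744]
ee_rot: [0.056, 0.705, 0.705, -0.057]
contact_force: [-0.9, 1.0, -0.9]
opening: 0.0295
grasp_force: 49.9
```

Run:
```python
from h import *
o=arm.get_obs();print(o['time'],np.round(o['contact_force'],1),np.round(o['ee_pos'],4))
a,d=arm.camera('scene');b,d2=arm.camera('side')
cv2.imwrite('pics/m5.png',np.hstack([cv2.resize(a[110:260,270:470],(400,300)),cv2.resize(b[150:300,240:440],(400,300))])[:,:,::-1])
W=cloud('scene',d);h=cv2.cvtColor(a,cv2.COLOR_RGB2HSV)
m=(h[...,0]>8)&(h[...,0]<32)&(h[...,1]>60)&(d>0)&(W[...,0]>.38)&(W[...,0]<.505)&(W[...,1]>-.3)&(W[...,1]<-.05)&(W[...,2]>.01)&(W[...,2]<.2)
Q=W[cv2.erode(m.astype(np.uint8),np.ones((3,3)))>0];print(len(Q),Q.min(0).round(3),Q.max(0).round(3));s=np.linalg.svd(Q-Q.mean(0))[2][2];print(s,Q[Q[:,2].argsort()[:15]].mean(0).round(3))
```

```text
15.625 [-0.9  1.  -0.9] [ 0.4621 -0.095   0.1744]
708 [ 0.413 -0.189  0.052] [ 0.501 -0.106  0.175]
[ 4.02810616e-04 -8.10139440e-01  5.86237090e-01] [ 0.461 -0.188  0.054]
```

View pics/m5.png

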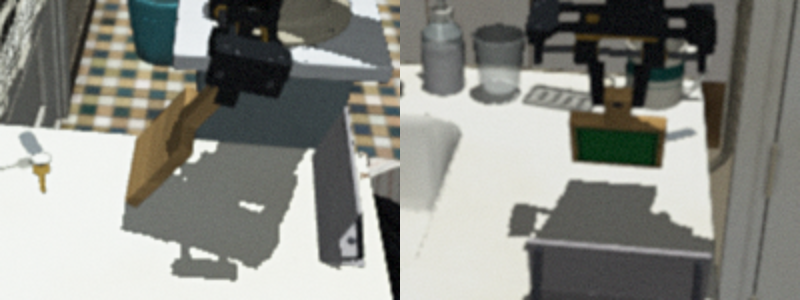

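As planned: the board hangs at 54°, plain side up, foot at (130,200) in the scene crop with the keys clear at (40,165). I'll lower it to the foot and then along the arc with a light grip.

>>> move_arm(series=[-0.61,0,0.74,0,-0.09,0,-0.6,0,0.74,0,-0.09,0,0,0,0,0,0,0])

```text
time: 16.1
ee_pos: [0.4625, -0.13, 0.1435]
ee_rot: [0.063, 0.704, 0.705, -0.063]
contact_force: [0.9, -0.3, -1.7]
opening: 0.0293
grasp_force: 49.9
```

>>> move_arm(series=[0.03,0,0.17,0,0,0,0,0,0,0,0,0], grip_force=25)

```text
time: 16.35
ee_pos: [0.4628, -0.1294, 0.1396]
ee_rot: [0.063, 0.703, 0.705, -0.063]
contact_force: [-0.6, -0.1, -2.1]
opening: 0.0297
grasp_force: 24.9
```

Run:
```python
from h import *
o=arm.get_obs();print(o['time'],np.round(o['contact_force'],1),np.round(o['moment'],2),np.round(o['ee_pos'],4))
a=.1575;p=np.array(o['ee_pos']);t=np.radians(54);pz=p[2]-.0055*np.cos(np.radians(10));py=p[1]-.0055*np.sin(np.radians(10))
print('foot z',pz-a*np.sin(t)-.009*np.cos(t));F=py-a*np.cos(t)+.009*np.sin(t);print('F',F);w=[]
for ph,n in[(45,4),(36,4),(27,4),(18,4),(9,4),(4,3),(0,4)]:
    t=np.radians(ph);w.append(piv(.462,F+a*np.cos(t)-.009*np.sin(t),a*np.sin(t)+.009*np.cos(t),90,10,n))
plan(w)
```

```text
16.35 [-0.6 -0.1 -2.1] [0.23 0.07 0.01] [ 0.4628 -0.1294  0.1396]
foot z 0.001503418258880858
F -0.21569675844206931
0.22, -0.01, 0.13, 0, 0.01, 0.01, 0.23, -0.01, 0.12, 0, 0.01, 0.01, 0.22, -0, 0.13, 0, 0.01, 0.01, 0.22, -0.01, 0.13, 0, 0.01, 0.01
--max 0.23 end [ 0.4621 -0.1098  0.1232] dev 0.09
0.2, -0, 0.15, 0, 0, -0, 0.2, -0, 0.14, 0, 0, -0, 0.2, -0, 0.15, 0, 0, -0, 0.2, -0, 0.14, 0, 0, -0
--max 0.2 end [ 0.4621 -0.0926  0.1054] dev 0.09
0.17, -0, 0.18, 0, 0, -0, 0.18, -0, 0.17, 0, 0, -0, 0.17, -0, 0.18, 0, 0, -0, 0.18, -0.01, 0.18, 0, 0, -0
--max 0.18 end [ 0.4619 -0.0785  0.0849] dev 0.09
0.14, 0, 0.2, 0, 0, -0, 0.15, 0, 0.2, 0, 0, -0, 0.14, 0, 0.2, 0, 0, -0, 0.15, 0, 0.2, 0, 0, -0
--max 0.2 end [ 0.4619 -0.0677  0.0626] dev 0.09
0.11, 0, 0.22, 0, 0, -0, 0.11, 0, 0.22, 0, 0, -0, 0.11, 0, 0.22, 0, 0, -0, 0.11, 0, 0.22, 0, 0, -0
--max 0.22 end [ 0.462  -0.0607  0.0391] dev 0.09
0.06, 0, 0.17, 0, 0, -0, 0.07, 0, 0.18, 0, 0, -0, 0.06, 0, 0.17, 0, 0, -0
--max 0.18 end [ 0.462  -0.0583  0.0254] dev 0.09
0.03, 0, 0.11, 0, 0, -0, 0.03, 0, 0.1, 0, 0, -0, 0.03, 0, 0.11, 0, 0, -0, 0.03, 0, 0.11, 0, 0, -0
--max 0.11 end [ 0.462  -0.0572  0.0143] dev 0.09
```

>>> move_arm(series=[0.22,0,0.13,0,0,0,0.22,0,0.13,0,0,0,0.22,0,0.13,0,0,0,0.22,0,0.13,0,0,0])

```text
time: 16.85
ee_pos: [0.4633, -0.11, 0.1234]
ee_rot: [0.064, 0.703, 0.705, -0.063]
contact_force: [0.0, 3.3, 4.6]
opening: 0.0299
grasp_force: 25.0
```

>>> move_arm(series=[0.2,0,0.15,0,0,0,0.2,0,0.15,0,0,0,0.2,0,0.15,0,0,0,0.2,0,0.15,0,0,0])

```text
time: 17.35
ee_pos: [0.4627, -0.0934, 0.1041]
ee_rot: [0.064, 0.703, 0.705, -0.063]
contact_force: [1.4, 2.2, 3.1]
opening: 0.0296
grasp_force: 25.0
```

```bash
cat >> h.py <<'E'
def lying():
    o=arm.get_obs();print(o['time'],np.round(o['contact_force'],1),np.round(o['moment'],2),np.round(o['ee_pos'],4))
    a,d=arm.camera('scene')
    W=cloud('scene',d);h=cv2.cvtColor(a,cv2.COLOR_RGB2HSV)
    m=(h[...,0]>8)&(h[...,0]<32)&(h[...,1]>60)&(d>0)&(W[...,0]>.38)&(W[...,0]<.505)&(W[...,1]>-.26)&(W[...,1]<o['ee_pos'][1]-.04)&(W[...,2]>.008)&(W[...,2]<.2)
    Q=W[cv2.erode(m.astype(np.uint8),np.ones((3,3)))>0];k=np.polyfit(Q[:,1],Q[:,2],1);r=abs(np.polyval(k,Q[:,1])-Q[:,2])<.004;k=np.polyfit(Q[r,1],Q[r,2],1)
    print(len(Q),r.sum(),'tilt',np.degrees(np.arctan(k[0])).round(1),'y',np.percentile(Q[r,1],[0,100]).round(3),'x',np.percentile(Q[r,0],[0,100]).round(3),'z',np.percentile(Q[r,2],[1,99]).round(3))
E
python3 -c "
from h import *
lying()"
```

```text
17.35 [1.4 2.2 3.1] [-0.01  0.03  0.  ] [ 0.4627 -0.0934  0.1041]
838 817 tilt 36.1 y [-0.225 -0.136] x [0.414 0.501] z [0.018 0.081]
```

Perfect tracking: 36°, foot staying put. I'll continue.

>>> move_arm(series=[0.17,0,0.18,0,0,0,0.17,0,0.18,0,0,0,0.17,0,0.18,0,0,0,0.17,0,0.18,0,0,0])

```text
time: 17.9
ee_pos: [0.4625, -0.0801, 0.083]
ee_rot: [0.063, 0.703, 0.705, -0.063]
contact_force: [-0.8, 0.0, -0.6]
opening: 0.0296
grasp_force: 25.0
```

>>> move_arm(series=[0.14,0,0.2,0,0,0,0.14,0,0.2,0,0,0,0.14,0,0.2,0,0,0,0.14,0,0.2,0,0,0])

```text
time: 18.4
ee_pos: [0.4625, -0.0699, 0.0609]
ee_rot: [0.063, 0.703, 0.705, -0.063]
contact_force: [-0.7, -0.7, 0.2]
opening: 0.0298
grasp_force: 25.0
```

>>> move_arm(series=[0.11,0,0.22,0,0,0,0.11,0,0.22,0,0,0,0.11,0,0.22,0,0,0,0.11,0,0.22,0,0,0])

```text
time: 18.9
ee_pos: [0.4625, -0.0631, 0.0373]
ee_rot: [0.063, 0.703, 0.705, -0.063]
contact_force: [-0.3, -1.4, -0.5]
opening: 0.0299
grasp_force: 25.0
```

```bash
python3 -c "
from h import *
lying()"
```

```text
18.9 [-0.3 -1.4 -0.5] [-0.37  0.08 -0.07] [ 0.4625 -0.0631  0.0373]
1088 1069 tilt 9.2 y [-0.221 -0.107] x [0.412 0.504] z [0.017 0.036]
```

>>> move_arm(series=[0.06,0,0.17,0,0,0,0.06,0,0.17,0,0,0,0.06,0,0.17,0,0,0])

```text
time: 19.32
ee_pos: [0.4625, -0.0608, 0.0241]
ee_rot: [0.063, 0.703, 0.705, -0.063]
contact_force: [0.2, 1.6, 0.7]
opening: 0.0298
grasp_force: 25.0
```

>>> move_arm(series=[0.03,0,0.1,0,0,0,0.02,0,0.1,0,0,0,0.02,0,0.08,0,0,0,0,0,0.06,0,0,0,0,0,0,0,0,0])

```text
time: 19.95
ee_pos: [0.4625, -0.0607, 0.0156]
ee_rot: [0.063, 0.703, 0.705, -0.063]
contact_force: [0.2, 1.0, 1.7]
opening: 0.0296
grasp_force: 25.0
```

```bash
python3 -c "
from h import *
lying()"
```

```text
19.95 [0.2 1.  1.7] [-0.05  0.07  0.  ] [ 0.4625 -0.0607  0.0156]
1102 1094 tilt 1.4 y [-0.22  -0.103] x [0.409 0.503] z [0.015 0.022]
```

>>> move_arm(series=[0.01,0,0.03,0,0,0,0.01,0,0.03,0,0,0,0,0,0,0,0,0], grip_force=12)

```text
time: 20.38
ee_pos: [0.4625, -0.0606, 0.0141]
ee_rot: [0.063, 0.703, 0.705, -0.063]
contact_force: [-0.3, -0.5, 0.1]
opening: 0.0299
grasp_force: 12.0
```

```bash
python3 -c "
from h import *
lying();lying()"
```

```text
20.375 [-0.3 -0.5  0.1] [-0.22  0.09  0.01] [ 0.4625 -0.0606  0.0141]
1105 1098 tilt 0.8 y [-0.22  -0.103] x [0.411 0.503] z [0.015 0.021]
20.425 [ 0.3 -0.4  0.4] [-0.19  0.08 -0.05] [ 0.4625 -0.0606  0.0141]
1113 1112 tilt 0.7 y [-0.219 -0.103] x [0.412 0.503] z [0.015 0.02 ]
```

>>> move_arm(series=[0,0,0.03,0,0,0,0,0,0.02,0,0,0,0,0,0,0,0,0], grip_force=6)

```text
time: 20.85
ee_pos: [0.4625, -0.0606, 0.0129]
ee_rot: [0.063, 0.703, 0.705, -0.063]
contact_force: [-0.8, 1.0, 0.7]
opening: 0.03
grasp_force: 6.4
```

>>> move_arm(series=[0,0,0,0,0,0,0,0,0,0,0,0,0,0,0,0,0,0], grip_force=3)

```text
time: 21.22
ee_pos: [0.4625, -0.0607, 0.0129]
ee_rot: [0.063, 0.703, 0.705, -0.063]
contact_force: [0.3, 0.7, -0.0]
opening: 0.03
grasp_force: 3.4
```

```bash
python3 -c "
from h import *
lying();lying()"
```

```text
21.225 [ 0.3  0.7 -0. ] [ 0.16  0.04 -0.04] [ 0.4625 -0.0607  0.0129]
1102 1101 tilt 0.4 y [-0.22  -0.103] x [0.412 0.503] z [0.015 0.02 ]
21.275 [-0.5  1.6 -0.2] [ 0.16  0.09 -0.01] [ 0.4625 -0.0607  0.0129]
1100 1097 tilt 0.3 y [-0.22  -0.103] x [0.412 0.503] z [0.015 0.02 ]
```

Flat. I'll open and withdraw.

>>> move_arm(series=[0,0,0,0,0,0,0,0,0,0,0,0,0,0,0,0,0,0,0,0,0,0,0,0], gripper=0)

```text
time: 21.82
ee_pos: [0.4625, -0.0607, 0.0129]
ee_rot: [0.063, 0.703, 0.705, -0.063]
contact_force: [-0.3, -0.1, 0.7]
opening: 0.0675
grasp_force: 0.3
```

>>> move_arm(series=[0,0,-0.4,0,0,0,0,0,-1,0,0,0,0,0,-1,0,0,0,0,0,-1,0,0,0,0,0,-1,0,0,0])

```text
time: 22.45
ee_pos: [0.4624, -0.0408, 0.1226]
ee_rot: [0.063, 0.703, 0.705, -0.063]
contact_force: [0.6, -0.0, 0.5]
opening: 0.0884
grasp_force: 0.0
```

>>> move_arm(series=[0,0,-1,0,0,0,0,0,0,0,0,0,0,0,0,0,0,0])

```text
time: 22.82
ee_pos: [0.4621, -0.0366, 0.1451]
ee_rot: [0.063, 0.703, 0.705, -0.063]
contact_force: [-0.1, 0.7, -0.6]
opening: 0.0884
grasp_force: 0.0
```

```bash
python3 -c "
from h import *
lying()
a,d=arm.camera('scene');b,d2=arm.camera('side')
cv2.imwrite('pics/m6.png',np.hstack([cv2.resize(a[110:290,200:440],(400,300)),cv2.resize(b[130:310,240:480],(400,300))])[:,:,::-1])"
```

```text
22.825 [-0.1  0.7 -0.6] [ 0.03  0.05 -0.02] [ 0.4621 -0.0366  0.1451]
1179 1170 tilt -0.1 y [-0.219 -0.08 ] x [0.412 0.502] z [0.014 0.02 ]
```

View pics/m6.png

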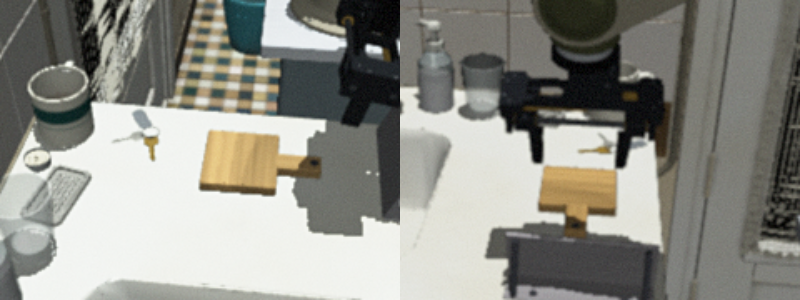

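The board lies flat, plain side up, in front of the rest (blade at (240,160), handle at (300,165)). The gripper is clear, and the mug, tea light, tumbler and keys have not moved.

```bash
python3 -c "
from bench import arm
print(arm.hand_in())"
```

```text
the job is handed in; nothing more can be done
None
```

The board was stood handle up against the rest and let go, then taken again and laid gently flat in front of the rest, plain wood side up, with the other things left where they were; I handed the job in at about 23 s, and no verdict came back.

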